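# Set the width gauge to the red stop

## Robot

A 6-joint arm with a two-finger parallel gripper is mounted at the origin on the work surface. World frame = base frame: x ahead of the robot, y to its left, z up, the work surface at z = 0. Lengths are in m, angles in degrees, forces in N, time in s.
With the tool pointing down it reaches from about 0.3 to 0.75 m from the base axis. Payload 8.5 kg.
Tool frame: the origin (TCP) lies midway between the tips of the shut fingers; the grasp point (between the pads) lies 19 mm behind it (env.grip_depth is the distance from the TCP to the grasp point, in m); y points along the fingers, x is the direction in which the jaws open and shut, and the axes are right-handed (so a half turn about y gives the same grasp; the last joint's range is limited). The gripper opens to 85 mm and grips with 20 to 120 N. Pads are 22 mm wide; open, the fingers measure 114 mm over their backs; the gripper's body (76 mm by 85 mm) begins 54 mm behind the grasp point. The pads swing forward as they close: fully open they stand 13 mm farther back than shut.
Start: joints at [-12.336, 21.807, 74.336, -0, 83.858, -12.336], TCP at [0.55, 0, 0.231] pointing down, gripper open.
Joint ranges: [-178.18, 178.18], [-50.72, 133.34], [12.68, 142.11], [-81.47, 261.47], [9.98, 163.14], [-165.26, 165.26]. Speed limits (degrees/s): [136.94, 136.94, 180, 180, 180, 180].

## Interface

Orientations are given as a 3x3 rotation matrix whose columns are the frame's x, y, z axes.
In Python, from rig import env gives the robot as it stands.
- The arm moves only by the shell command python3 -m inch 'ROWS' [FORCE]. ROWS is JSON, a list that holds one entry, the list of rows, each a list of 7 numbers: the gripper command: -1 is shut, 1 is fully open, values between are in proportion, then the shift along the world's x, y, z in cm, then the turn, a rotation vector about the world's x, y, z in degrees. In form: [[[grip, dx, dy, dz, rx, ry, rz], ...]]. A call has 1 to 20 rows; each row is the pose to reach, as a shift and turn from the pose commanded when the call began; what a row does not reach only later rows make up. A row lasts 1/8 s, in which the tool goes at most 62.5 mm and 10.7 degrees, less where a joint would pass 70% of its speed; a pose out of reach is approached as far as the arm can. A call with a gripper value outside its range is refused whole. The fingers move at their own pace and stop on an object; FORCE is the grip in N (left out, the last holds). Time passes only in rows, so rows that repeat a pose let the fingers close. It gives the time, the measured TCP pose, the force and the opening at its end, in the units of the state.
- env.observe(): the state, without advancing time (a new reading comes with each control period).
- env.get_image(name): name is "scene" or "side" or "wrist"; returns a dict with "frame" (420x560x3 uint8, red, green, blue), "mtx" (3x3 intrinsics, pixels), "rvec" (rotation vector, rad) and "tvec" (3), from world to camera coordinates, as OpenCV has them. Camera axes: x right, y down, z forward; pixel columns grow to the right and rows downward; lengths in m; the calibration is good to about 2 mm. A picture is of the moment at which its call begins. There is no depth.
- env.close_job(): hands the job in, once; it reports no verdict.
The state is a dict: "time_s": time; "q": joint angles; "qvel": joint speeds; "joint_efforts": joint torques, N m; "position": TCP position; "tool_rot": TCP orientation; "ft_force": force on the tool from outside, world axes, zero at the start; "wrist_torque": the same for the moment, N m; "grip_width": finger opening in m.
Only numpy, scipy, OpenCV 4.12 (cv2) and the standard library are available. Lean on these libraries where they do the work, as an engineer would, in place of code of your own. Each camera call takes 0.05 s, during which the arm holds its last target.

## Task

Set the clay-ware width gauge to its red stop: with a fingertip press down the yellow pad in the middle of the sliding jaw to free its brake, keep it pressed while you push the jaw along the rail until it rests against the red stop, then let the pad spring up and leave the jaw there. Do not force the jaw along with the pad up, pick nothing up, and leave the pots and tools around it where they are.

Things in the scene. Friction and masses are not known exactly. Their poses are not given: they have to be found in the camera images.
- gauge: Width gauge for clay ware, screwed to the table: plywood board 220 x 400 x 12 mm with a T-section rail along its middle, and a steel fixed jaw blade at the -y end. Origin: centre of the board's underside (on the table). x is across the rail (jaw blades stick out to -x, over the board, 90 mm from the rail's centre line), y along the rail, z up.
- jaw (a joint): Sliding jaw (grey carriage astride the rail, 64 mm along the rail, 44 mm wide, with a steel blade to the gauge's -x side, at most 50 mm high). Position of its middle along the gauge's +y, m; 0 is the middle of the rail. While the pad is up a brake holds it with about 22 N; with the pad down 1 to 2 N moves it, and it comes to rest by itself.
- pad (a joint): Downward travel of the yellow brake pad, m: about -0.001 is up (brake on), 0.006 is fully down. A spring holds it up: about 3 N at 0.001, 6 N at 0.003, 8 N at 0.0045, and it bottoms at about 10 N. The brake eases off as the pad goes down and is quite free from about 0.004: press it 4 mm or more and keep it down while sliding.
- pad_top (a point): Centre of the upper face of the yellow pad in the middle of the sliding jaw, 55 mm above the table when up, 48 mm fully down. The pad is level, 46 mm along the rail by 38 mm across. Between raised end walls of the carriage (48 mm apart, 11 mm higher than the pad when up, tops 66 mm above the table, 8 mm thick) a fingertip fits on it; it is open to both sides across the rail. The jaw's middle is at this point.
- red_stop: Red stop block clamped immovably astride the rail, 20 mm along the rail, 52 mm across, top 56 mm above the table (steel screw head to 60 mm). Origin: below its middle, at table height; same axes as the gauge. It may be on either side of the jaw. When the jaw touches it, the horizontal distance from pad_top to this origin is 42 mm.
- blue_stop: Blue stop block, the same, on the other side of the jaw; not wanted now.
- clay_lid: Bystander: small terracotta lid, 58 mm wide, 28 mm high with a knob, lying loose on the gauge's board behind the rail, to be left where it is. Origin: centre of its underside.
- clay_cup: Bystander: small terracotta cup, 50 mm wide, 45 mm high, standing loose on the gauge's board behind the rail, to be left where it is. Origin: centre of its underside.
- flower_pot: Bystander: terracotta flower pot, 110 mm wide, 100 mm high, to be left where it is. Origin: centre of its underside.
- bowl: Bystander: white ceramic bowl, 120 mm wide, 50 mm high, to be left where it is. Origin: centre of its underside.
- glaze_jar: Bystander: glaze jar with a white cap, 70 mm wide, 90 mm high, to be left where it is. Origin: centre of its underside.
- round_box: Bystander: round brown clay box with its lid on, 104 mm wide, 66 mm high, to be left where it is. Origin: centre of its underside.
- spatula: Bystander: wooden-handled spatula lying flat, 280 mm long, about 20 mm high, to be left where it is. Origin: middle of its length, at its underside.
- wood_rib: Bystander: flat wooden potter's rib, 110 x 50 x 8 mm, to be left where it is. Origin: middle of its length, at its underside.

How it is judged:
By the outcome, as a careful person would: the job done as asked, in the order asked, and still so for the second after the job is handed in, with the robot touching nothing.
It also fails if it takes over 32 s, if anything falls off the work surface, if the arm or the gripper's body presses on something with over 40 N, if the wrist force passes 120 N, or if a joint passes its speed limit or range.

## Working session

There is one attempt and no reset: what is moved stays moved. The work goes in short steps, Python scripts to look and compute and a shell command to move; the robot and the scene stay as the last step left them, time stands still between calls to the robot, and variables do not carry over. Pictures are saved under pics/ and viewed, and the job is handed in when it is done.

```bash
mkdir -p pics
python3 - <<'E'
from rig import env
import cv2
for n in ["scene","side","wrist"]:
    d=env.get_image(n); cv2.imwrite(f"pics/{n}0.png",d["frame"][:,:,::-1])
    print(n,d["mtx"].tolist(),d["rvec"],d["tvec"])
s=env.observe(); print(s)
E
```

```text
scene [[468.51339634649986, 0.0, 275.87149121738224], [0.0, 468.51339634649986, 202.40049957442193], [0.0, 0.0, 1.0]] [ 1.68043323  1.74063934 -0.78038309] [ 1.44310975e-03 -2.67960763e-01  1.59205548e+00]
side [[527.4315594322561, 0.0, 279.4934375280566], [0.0, 527.4315594322561, 216.3660817903462], [0.0, 0.0, 1.0]] [ 0.40411407 -2.81888699  1.05049509] [0.48592175 0.15047081 1.50978968]
wrist [[349.83454580076994, 0.0, 280.83836073167186], [0.0, 349.83454580076994, 206.84966147605547], [0.0, 0.0, 1.0]] [-2.86169624e+00  3.24831168e-04  1.80677114e-03] [-0.55066621 -0.03453507  0.37837941]
{'time_s': 0.15, 'q': array([-1.23373832e+01,  2.18331278e+01,  7.43722449e+01, -1.16557540e-04,
        8.38571078e+01, -1.23382208e+01]), 'qvel': array([ 0.00246682, -0.05457796, -0.1755135 , -0.00629986,  0.03689402,
       -0.01611468]), 'joint_efforts': array([ 1.94521621e-03, -4.48624384e+01, -2.31344014e+01, -1.86937300e-04,
        3.77541786e-03, -1.65174959e-05]), 'position': array([5.49782963e-01, 2.92250184e-05, 2.30859099e-01]), 'tool_rot': array([[ 9.99999432e-01, -1.06573829e-03, -1.47157150e-05],
       [ 1.49619369e-05,  2.31026591e-04,  9.99999973e-01],
       [-1.06573486e-03, -9.99999405e-01,  2.31042405e-04]]), 'ft_force': array([ 0.07424904, -0.13198085, -0.31966133]), 'wrist_torque': array([-0.01068276, -0.01725609, -0.05721429]), 'grip_width': 0.08546830182397458}
```

View pics/scene0.png

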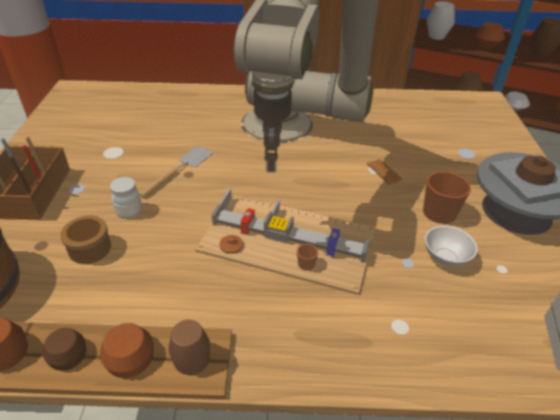

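View pics/side0.png

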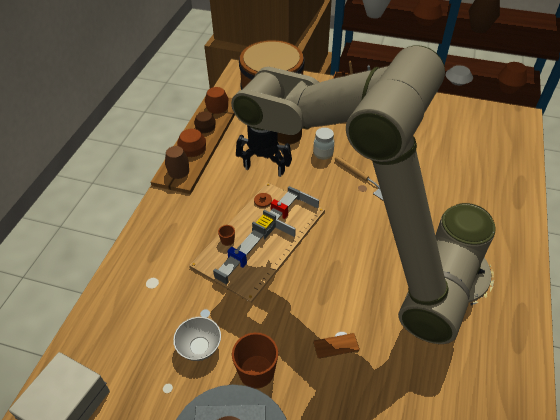

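View pics/wrist0.png

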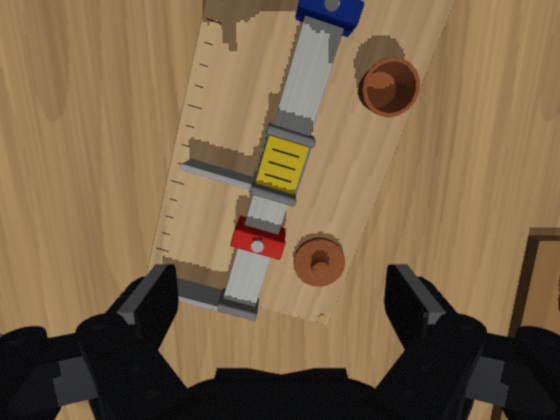

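```bash
cat > h.py <<'E'
import cv2,numpy as np
def ray(d,uv,z):
    R,_=cv2.Rodrigues(np.array(d["rvec"],float)); t=np.array(d["tvec"],float).ravel()
    C=-R.T@t; p=cv2.undistortPoints(np.array([[uv]],float),d["mtx"],None)[0,0]
    r=R.T@np.array([p[0],p[1],1]); return C+r*(z-C[2])/r[2]
def proj(d,P):
    return cv2.projectPoints(np.array([P],float),np.array(d["rvec"],float),np.array(d["tvec"],float),d["mtx"],None)[0].ravel()
def mask(d,c):
    h=cv2.cvtColor(d["frame"],cv2.COLOR_RGB2HSV)
    if c=="y": m=cv2.inRange(h,(23,180,60),(35,255,255))
    if c=="r": m=cv2.inRange(h,(0,225,80),(4,255,255))|cv2.inRange(h,(174,225,80),(180,255,255))
    if c=="b": m=cv2.inRange(h,(112,160,40),(128,255,255))
    return m
def big(d,c,close=9,roi=None):
    m=mask(d,c)
    if roi: k=np.zeros_like(m);k[roi[1]:roi[3],roi[0]:roi[2]]=255;m&=k
    m=cv2.morphologyEx(m,cv2.MORPH_CLOSE,np.ones((close,close)))
    cs,_=cv2.findContours(m,cv2.RETR_EXTERNAL,cv2.CHAIN_APPROX_NONE)
    return max(cs,key=cv2.contourArea)
E
python3 - <<'E'
from rig import env
from h import *
roi={"scene":(190,180,400,290),"side":(180,180,330,300),"wrist":None}
for n in roi:
    d=env.get_image(n)
    for c,z in (("y",.055),("r",.056),("b",.056)):
        k=big(d,c,9 if n=="wrist" else 3,roi[n]); 
        w=np.array([ray(d,p[0],z)[:2] for p in k]).astype(np.float32)
        r=cv2.minAreaRect(w*1000); m=cv2.moments(k)
        uv=(m["m10"]/m["m00"],m["m01"]/m["m00"])
        print(n,c,cv2.boundingRect(k),np.round(uv,1),"cent",ray(d,uv,z)[:2].round(4),"rect",np.round(r[0],1),np.round(r[1],1),round(r[2],1))
    if n=="wrist":
        cv2.imwrite("pics/wcrop.png",cv2.resize(d["frame"][110:290,180:360,::-1],None,fx=3.3,fy=3.3,interpolation=cv2.INTER_CUBIC))
        print("screw",ray(d,(257,246),.060))
E
```

```text
scene y (269, 216, 19, 14) [277.8 223. ] cent [0.5498 0.0178] rect [549.3  18.8] [42.3 39.5] 72.7Traceback (most recent call last):
  File "<stdin>", line 7, in <module>
  File "h.py", line 19, in big
    return max(cs,key=cv2.contourArea)
ValueError: max() iterable argument is empty
```

```bash
sed -i 's/(0,225,80),(4/(0,190,60),(5/; s/(174,225,80)/(172,190,60)/' h.py
cat > m.py <<'E'
from rig import env
from h import *
roi={"scene":(190,180,400,290),"side":(180,180,330,300),"wrist":None}
for n in roi:
    d=env.get_image(n)
    for c,z in (("y",.055),("r",.056),("b",.056)):
      try:
        k=big(d,c,9 if n=="wrist" else 3,roi[n]); 
        w=np.array([ray(d,p[0],z)[:2] for p in k]).astype(np.float32)
        r=cv2.minAreaRect(w*1000); m=cv2.moments(k)
        uv=(m["m10"]/m["m00"],m["m01"]/m["m00"])
        print(n,c,cv2.boundingRect(k),np.round(uv,1),"cent",ray(d,uv,z)[:2].round(4),"rect",np.round(r[0],1),np.round(r[1],1),round(r[2],1))
      except Exception as e: print(n,c,e)
    if n=="wrist":
        cv2.imwrite("pics/wcrop.png",cv2.resize(d["frame"][110:290,180:360,::-1],None,fx=3.3,fy=3.3,interpolation=cv2.INTER_CUBIC))
        print("screws",ray(d,(257,246),.060),ray(d,(332,4),.060))
E
python3 m.py
```

```text
scene y (268, 217, 20, 14) [277.8 223.1] cent [0.5501 0.0178] rect [549.5  18.7] [42.  39.5] 73.3
scene r (243, 217, 7, 6) [245.6 219.6] cent [ 0.5425 -0.0611] rect [541.9 -60.3] [17.9 14.7] 2.6
scene b max() iterable argument is empty
side y (256, 214, 18, 15) [264.4 220.7] cent [0.5476 0.0183] rect [547.9  18.7] [41.5 38.2] 70.1
side r (271, 199, 17, 20) [280.  207.5] cent [ 0.5177 -0.0439] rect [517.7 -43.6] [40.9 76.3] 60.7
side b (228, 247, 19, 20) [237.5 255.9] cent [0.5806 0.1635] rect [581. 164.] [37.7 70.6] 67.2
wrist y (256, 136, 52, 58) [281.  164.2] cent [0.5512 0.0202] rect [551.1  19.6] [45.3 37.1] 73.0
wrist r (231, 216, 54, 43) [257.9 238.9] cent [ 0.5288 -0.0523] rect [529.9 -51. ] [32.3 49.7] 72.4
wrist b (296, 0, 67, 36) [331.9  12.7] cent [0.5926 0.1441] rect [590.1 140.5] [25.7 53.2] 90.0
screws [ 0.52809089 -0.05804421  0.06      ] [0.59189728 0.1494439  0.06      ]
```

View pics/wcrop.png

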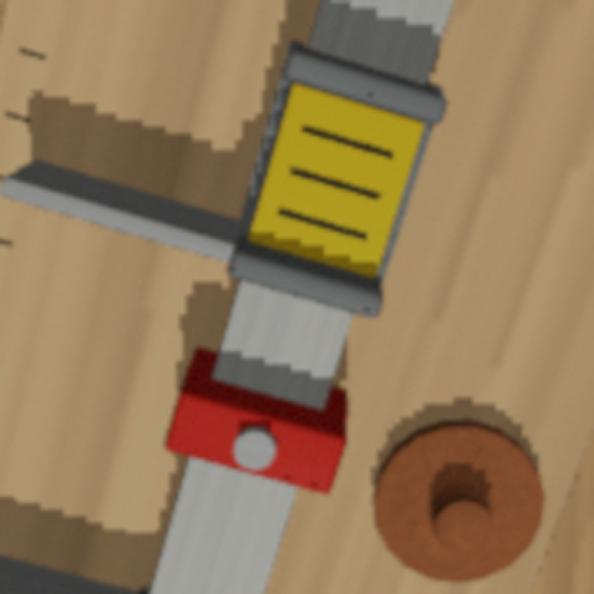

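The gauge's rail points along (0.294, 0.956). The pad is at about (0.550, 0.0195) and the red stop at (0.528, -0.058), 81 mm apart, so the jaw has to travel about 39 mm toward -y. I'll shut the fingers, turn them -17°, and hover above the pad.

```bash
python3 -m inch '[[[-1,0,0.5,0,0,0,-9],[-1,-0.1,1.55,0,0,0,-17],[-1,-0.1,1.55,0,0,0,-17],[-1,-0.1,1.55,-4,0,0,-17],[-1,-0.1,1.55,-8,0,0,-17],[-1,-0.1,1.55,-12,0,0,-17],[-1,-0.1,1.55,-14,0,0,-17],[-1,-0.1,1.55,-14,0,0,-17],[-1,-0.1,1.55,-14,0,0,-17],[-1,-0.1,1.55,-14,0,0,-17]]]'
python3 - <<'E'
from rig import env
from h import *
s=env.observe();print(s["time_s"],s["position"],s["ft_force"],s["tool_rot"].round(3).tolist(),s["grip_width"])
ims=[]
for n in ["scene","side","wrist"]:
    d=env.get_image(n);print(n,proj(d,s["position"]).round())
    f=d["frame"]
    if n=="wrist": cv2.imwrite("pics/w1.png",f[:,:,::-1])
    else:
        u=proj(d,s["position"]).astype(int);c=f[u[1]-60:u[1]+60,u[0]-60:u[0]+60,::-1]
        ims.append(cv2.resize(c,None,fx=3.3,fy=3.3,interpolation=cv2.INTER_CUBIC))
cv2.imwrite("pics/c1.png",np.hstack(ims))
E
```

```text
time_s: 1.6
position: [0.5495, 0.0154, 0.0924]
tool_rot: [[0.956, 0.002, 0.292], [-0.292, -0.0, 0.956], [0.002, -1.0, 0.0]]
ft_force: [-0.8, 0.2, 0.5]
grip_width: 0.0
1.6 [0.54951658 0.01535064 0.09242322] [-0.7897463   0.15401069  0.53274869] [[0.956, 0.002, 0.292], [-0.292, -0.0, 0.956], [0.002, -1.0, 0.0]] 4.2732078907075745e-06
scene [277. 211.]
side [264. 211.]
wrist [279. 273.]
```

View pics/c1.png

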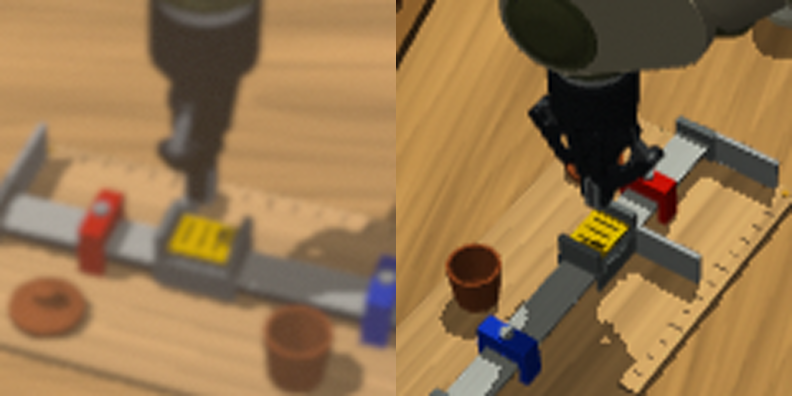

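View pics/w1.png

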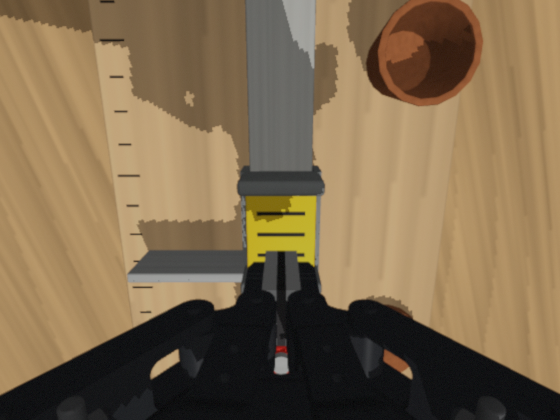

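The shut fingertip is above the pad and lined up with the rail. In the wrist view its point is near (279, 273), and the pad spans columns 245-317. Next I'll descend to just above the pad and then press in small steps.

```bash
python3 -m inch '[[[-1,0,0,-1.5,0,0,0],[-1,0,0,-2.6,0,0,0],[-1,0,0,-3.2,0,0,0],[-1,0,0,-3.4,0,0,0],[-1,0,0,-3.4,0,0,0],[-1,0,0,-3.4,0,0,0]]]'; python3 -m inch '[[[-1,0,0,-0.3,0,0,0],[-1,0,0,-0.5,0,0,0],[-1,0,0,-0.6,0,0,0],[-1,0,0,-0.6,0,0,0],[-1,0,0,-0.6,0,0,0]]]'
```

```text
time_s: 2.5
position: [0.5492, 0.0155, 0.0576]
tool_rot: [[0.956, 0.001, 0.292], [-0.292, -0.0, 0.956], [0.001, -1.0, 0.0]]
ft_force: [-0.2, -1.1, 0.0]
grip_width: 0.0
time_s: 3.12
position: [0.5492, 0.0155, 0.0517]
tool_rot: [[0.956, 0.001, 0.292], [-0.292, -0.0, 0.956], [0.001, -1.0, 0.0]]
ft_force: [-0.0, 0.1, 4.9]
grip_width: 0.0001
```

```bash
python3 -m inch '[[[-1,0,0,-0.15,0,0,0],[-1,0,0,-0.27,0,0,0],[-1,0,0,-0.27,0,0,0],[-1,0,0,-0.27,0,0,0]]]'
```

```text
time_s: 3.62
position: [0.5493, 0.0155, 0.0493]
tool_rot: [[0.956, 0.001, 0.292], [-0.292, -0.0, 0.956], [0.001, -1.0, 0.0]]
ft_force: [-0.4, 0.5, 7.0]
grip_width: 0.0001
```

```bash
python3 -m inch '[[[-1,0,0,-0.06,0,0,0],[-1,0,0,-0.06,0,0,0],[-1,0,0,-0.06,0,0,0]]]'
```

```text
time_s: 4.0
position: [0.5493, 0.0154, 0.0487]
tool_rot: [[0.956, 0.001, 0.292], [-0.292, -0.0, 0.956], [0.001, -1.0, 0.0]]
ft_force: [-0.3, -1.4, 7.4]
grip_width: 0.0
```

```bash
python3 -m inch '[[[-1,0,0,-0.05,0,0,0],[-1,-0.06,-0.19,-0.05,0,0,0],[-1,-0.12,-0.38,-0.05,0,0,0],[-1,-0.18,-0.57,-0.05,0,0,0],[-1,-0.23,-0.76,-0.05,0,0,0],[-1,-0.29,-0.96,-0.05,0,0,0],[-1,-0.29,-0.96,-0.05,0,0,0]]]'
python3 - <<'E'
from rig import env
import cv2
d=env.get_image("scene");cv2.imwrite("pics/s2.png",cv2.resize(d["frame"][160:300,190:390,::-1],None,fx=4,fy=4,interpolation=cv2.INTER_CUBIC))
E
```

```text
time_s: 4.88
position: [0.5464, 0.0058, 0.0482]
tool_rot: [[0.956, 0.001, 0.292], [-0.292, -0.0, 0.956], [0.001, -1.0, 0.0]]
ft_force: [-0.6, -0.3, 8.1]
grip_width: 0.0003
```

View pics/s2.png

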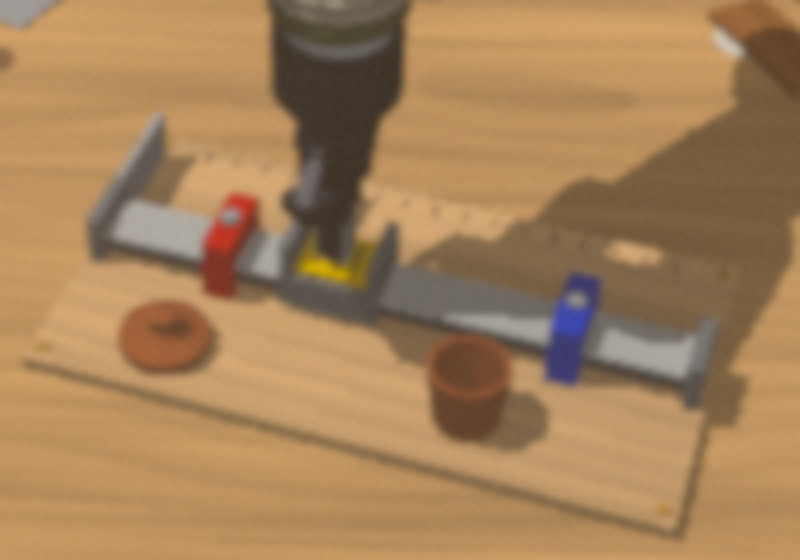

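The jaw travels with the fingertip and there is almost no side force, so the brake is free. I'll keep sliding.

```bash
python3 -m inch '[[[-1,-0.06,-0.19,0,0,0,0],[-1,-0.12,-0.38,0,0,0,0],[-1,-0.18,-0.57,0,0,0,0],[-1,-0.23,-0.76,0,0,0,0],[-1,-0.29,-0.96,0,0,0,0],[-1,-0.35,-1.15,0,0,0,0],[-1,-0.41,-1.34,0,0,0,0],[-1,-0.47,-1.53,0,0,0,0],[-1,-0.53,-1.72,0,0,0,0],[-1,-0.59,-1.91,0,0,0,0],[-1,-0.65,-2.1,0,0,0,0],[-1,-0.71,-2.3,0,0,0,0],[-1,-0.76,-2.49,0,0,0,0],[-1,-0.76,-2.49,0,0,0,0],[-1,-0.76,-2.49,0,0,0,0]]]'; python3 -m inch '[[[-1,-0.03,-0.1,0,0,0,0],[-1,-0.06,-0.19,0,0,0,0],[-1,-0.09,-0.29,0,0,0,0],[-1,-0.12,-0.38,0,0,0,0],[-1,-0.12,-0.38,0,0,0,0],[-1,-0.12,-0.38,0,0,0,0]]]'
```

```text
time_s: 6.8
position: [0.5388, -0.0191, 0.0482]
tool_rot: [[0.956, 0.001, 0.292], [-0.292, -0.0, 0.956], [0.001, -1.0, -0.0]]
ft_force: [-1.0, -0.9, 8.1]
grip_width: 0.0
time_s: 7.55
position: [0.5378, -0.0223, 0.0482]
tool_rot: [[0.956, 0.002, 0.292], [-0.292, 0.001, 0.956], [0.002, -1.0, 0.001]]
ft_force: [0.3, 3.7, 7.8]
grip_width: -0.0001
```

```bash
python3 -m inch '[[[-1,-0.03,-0.1,0,0,0,0],[-1,-0.06,-0.19,0,0,0,0],[-1,-0.06,-0.19,0,0,0,0]]]'
python3 - <<'E'
from rig import env
import cv2
d=env.get_image("scene");cv2.imwrite("pics/s3.png",cv2.resize(d["frame"][160:300,190:390,::-1],None,fx=4,fy=4,interpolation=cv2.INTER_CUBIC))
print(env.observe()["ft_force"])
E
```

```text
time_s: 7.92
position: [0.5374, -0.024, 0.0483]
tool_rot: [[0.956, 0.002, 0.293], [-0.293, 0.001, 0.956], [0.002, -1.0, 0.002]]
ft_force: [1.7, 4.9, 9.0]
grip_width: 0.0001
[0.48436452 4.97129477 8.67001798]
```

View pics/s3.png

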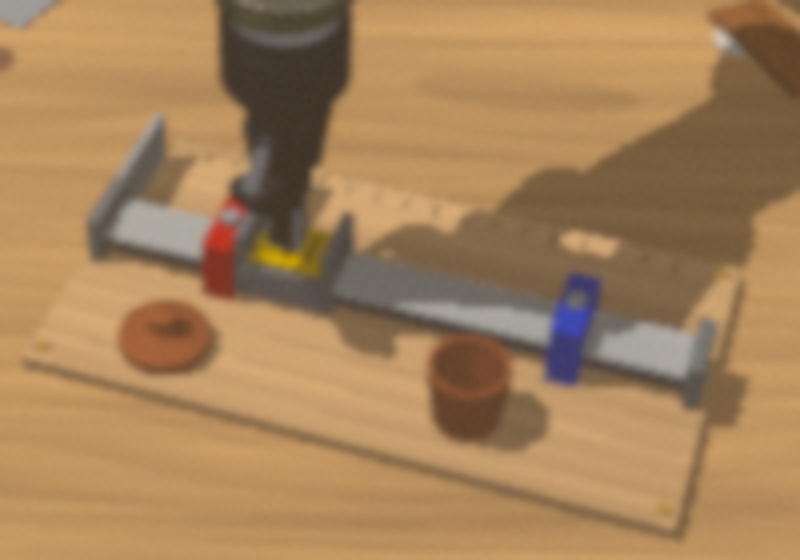

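The scene picture shows the carriage touching the red block near (235, 260), and the side force has risen to 5 N, so the jaw is at the stop. I'll lift straight up.

```bash
python3 -m inch '[[[-1,0,0,0.3,0,0,0],[-1,0,0,0.6,0,0,0],[-1,0,0,0.9,0,0,0],[-1,0,0,1.5,0,0,0],[-1,0,0,2.5,0,0,0],[-1,0,0,5,0,0,0],[-1,0,0,9,0,0,0],[-1,0,0,14,0,0,0],[-1,0,0,18,0,0,0],[-1,0,0,18,0,0,0],[-1,0,0,18,0,0,0]]]'; python3 m.py
python3 - <<'E'
from rig import env
import cv2
d=env.get_image("scene");cv2.imwrite("pics/s4.png",cv2.resize(d["frame"][160:300,190:390,::-1],None,fx=4,fy=4,interpolation=cv2.INTER_CUBIC))
d=env.get_image("wrist");cv2.imwrite("pics/w4.png",d["frame"][:,:,::-1])
print(env.observe()["ft_force"])
E
```

```text
time_s: 9.35
position: [0.5362, -0.0246, 0.2269]
tool_rot: [[0.956, -0.001, 0.292], [-0.292, 0.0, 0.956], [-0.001, -1.0, -0.0]]
ft_force: [-0.2, -0.0, -0.6]
grip_width: -0.0002
scene y (253, 213, 20, 14) [262.6 219.3] cent [ 0.5383 -0.0199] rect [537.7 -19.2] [42.3 38.9] 72.7
scene r (243, 217, 4, 6) [244.6 219.8] cent [ 0.5431 -0.0637] rect [542.1 -63.9] [18.1  7.3] 4.4
scene b (331, 239, 4, 4) [332.5 240.6] cent [0.6051 0.1471] rect [605.1 146.4] [8.6 7.2] 66.4
side y (264, 206, 17, 15) [271.9 212.2] cent [ 0.5359 -0.0198] rect [536.4 -17.7] [42.7 39.8] 72.5
side r (281, 203, 7, 9) [284.5 206.8] cent [ 0.5055 -0.0507] rect [505.  -50.7] [15.6 36.8] 36.7
side b (228, 247, 19, 20) [237.5 255.8] cent [0.5806 0.1632] rect [580.4 163.1] [36.7 71.9] 64.3
wrist y (262, 155, 41, 49) [282.1 178.9] cent [ 0.54   -0.0176] rect [539.8 -18.1] [44.5 36.9] 73.0
wrist r (256, 207, 54, 26) [282.4 223.8] cent [ 0.5277 -0.0586] rect [528.9 -54.7] [23.7 50. ] 74.4
wrist b max() iterable argument is empty
screws [ 0.49863709 -0.07150661  0.06      ] [0.61845183 0.10548535 0.06      ]
[ 0.00591629 -0.19331461  0.79691002]
```

View pics/s4.png

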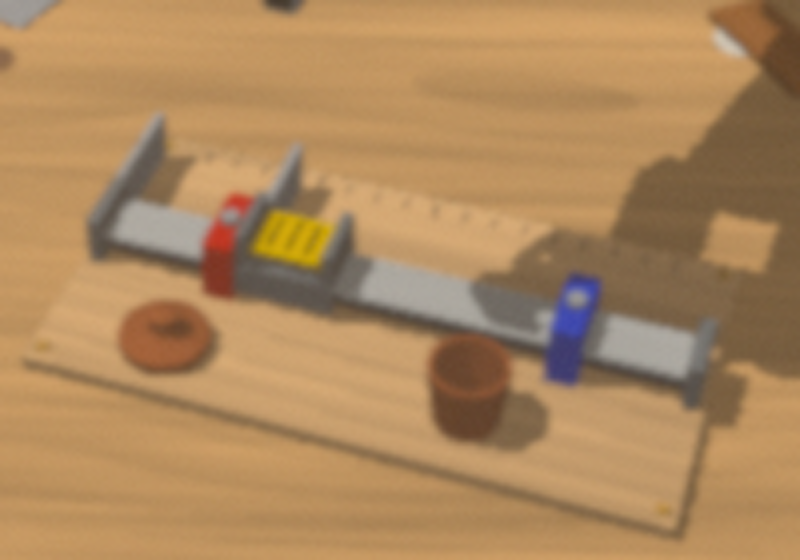

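View pics/w4.png

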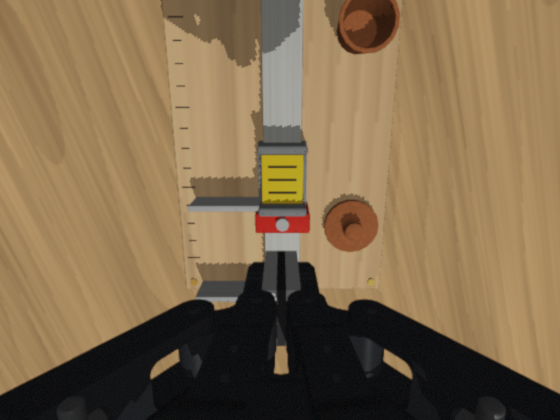

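```bash
python3 -c "
from rig import env
print(env.close_job())"
```

```text
the job is handed in; nothing more can be done
None
```

The jaw is resting against the red stop with its pad up, and the job is handed in at about 9.7 s of the 32 s allowed.

I pressed the yellow pad about 5–6 mm with the shut fingertip (about 8 N) and slid the jaw about 39 mm along the rail. It met the stop with about 5 N of side force. I then lifted straight up, so the pad sprang back.

**Last checks:**
- **Position:** Pad to red stop measures about 42 mm, which is the contact distance. The pad moved 39–40 mm by the scene camera, against 39 mm needed. No gap shows in the scene or wrist pictures.
- **Clearance:** The robot is well clear and the force reads about zero.
- **Bystanders:** The lid and cup look unmoved. I didn't measure the other pots and tools, but the arm didn't go near them.

**Disagreements:**
- **Red stop by colour:** The red colour masks in the scene and side views caught only part of the block and gave positions up to 25 mm off. I used the wrist view, locating the stop by its screw head.
- **Pad travel:** The force readings gave about 1 mm less pad travel than the height did, so I pressed a little further before sliding.

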